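# Stack the wound parts of a power supply on their mounting studs

### The job

Mount the power supply's wound parts on the two studded plates. On the stud of the larger plate put, from the bottom up, the round fibre disc, the big copper-wound transformer and the square steel plate; on the stud of the smaller plate put the small choke and then the brass hexagonal collar on top. Every part must lie flat and fully down with the stud through its hole; lower the transformer gently instead of letting it drop down the stud, and leave the two standing capacitors where they are.

Things in the scene. Friction and masses are not known exactly. Their poses are not given: they have to be found in the camera images.
- large_plate: the larger aluminium mounting plate, 100 x 100 x 6 mm, fixed flat to the bench (it cannot move). From its centre a steel stud of 8 mm diameter stands up 50 mm above the plate's top face. Origin: centre of its underside (on the bench), under the stud; z up, x and y along the plate's sides
- small_plate: the smaller aluminium mounting plate, 80 x 80 x 6 mm, fixed flat to the bench. From its centre a steel stud of 8 mm diameter stands up 36 mm above the plate's top face. Origin: centre of its underside, under the stud; z up
- disc: flat round insulating disc of smooth black fibre board, outer diameter 52 mm, 8 mm thick, with a 14 mm hole through its centre; lies flat, loose. Origin: centre of its underside; z along the hole, up
- transformer: toroidal transformer: the largest and heaviest ring, wound all over with copper, outer diameter 60 mm, 28 mm high, with a 20 mm hole through its centre; 0.25 to 0.45 kg; lies flat, loose. Origin: centre of its underside; z along the hole, up
- clamp_plate: square steel clamping plate, 44 x 44 mm, 8 mm thick, with a 14 mm round hole through its centre; lies flat, loose. Origin: centre of its underside; x and y along its sides, z along the hole, up
- choke: small ring choke: dark core with nine spaced copper turns, outer diameter 36 mm, 16 mm high, with a 14 mm hole through its centre; lies flat, loose. Origin: centre of its underside; z along the hole, up
- collar: hexagonal brass collar, like a thick nut with a plain unthreaded 12 mm bore, 22 mm across flats, 14 mm high; stands loose with its bore upright. Origin: centre of its underside; z along the bore, up; x is square to one pair of flats (the other pairs are 60 degrees on)
- capacitor_a: black can capacitor, 25 mm diameter, 45 mm high, standing loose on its end; a bystander, to be left standing where it is. Origin: centre of its underside; z up
- capacitor_b: a second capacitor like capacitor_a, also a bystander to be left standing where it is. Origin: centre of its underside; z up
Not all that is in view belongs to the job. Leave any purple look-alike of the transformer alone.

How it is judged:
By the outcome, as a careful person would: the job done as asked, in the order asked, and still so for the second after the job is handed in, with the robot touching nothing.
It also fails if it takes over 128 s, if anything falls off the work surface, if the arm or the gripper's body presses on something with over 40 N, if the wrist force passes 120 N, or if a joint passes its speed limit or range.

### The arm

A 6-joint arm with a two-finger parallel gripper is mounted at the origin on the work surface. World frame = base frame: x ahead of the robot, y to its left, z up, the work surface at z = 0. Lengths are in m, angles in degrees, forces in N, time in s.
With the tool pointing down it reaches from about 0.25 to 0.8 m from the base axis. Payload 3.9 kg.
Tool frame: the origin (TCP) lies midway between the tips of the shut fingers; the grasp point (between the pads) lies 19 mm behind it (r.tcp_to_grasp is the distance from the TCP to the grasp point, in m); x points along the fingers, y is the direction in which the jaws open and shut, and the axes are right-handed (so a half turn about x gives the same grasp; the last joint's range is limited). The gripper opens to 85 mm and grips with 20 to 120 N. Pads are 22 mm wide; open, the fingers measure 114 mm over their backs; the gripper's body (76 mm by 85 mm) begins 54 mm behind the grasp point. The pads swing forward as they close: fully open they stand 13 mm farther back than shut.
Start: joints at [-69.786, 14.897, -7.913, 67.191, 0, 90], TCP at [0.181, -0.493, 0.231] pointing down, gripper open.
Joint ranges: [-159.42, 159.42], [-47.68, 98.78], [-73.54, 78.23], [-108.79, 121.32], [-90, 84.71], [-180, 180]. Speed limits (degrees/s): [147.25, 147.25, 180, 180, 180, 180].

### API

Orientations are given as a 3x3 rotation matrix whose columns are the frame's x, y, z axes.
In Python, from bench import r gives the robot as it stands. The module is installed in compiled form; this text tells all that it offers.
- The arm moves only by the shell command python3 -m pendant 'ROWS' [FORCE]. ROWS is JSON, a list that holds one entry, the list of rows, each a list of 7 numbers: the shift along the world's x, y, z in m, then the turn, a rotation vector about the world's x, y, z in rad, then the finger opening in m, from 0 to 0.0854. A call has 1 to 8 rows; each row shifts and turns the commanded pose from where the row before left it; what a row does not reach is not made up. A row lasts 1/12 s, in which the tool goes at most 41.7 mm and 7.16 degrees, less where a joint would pass 70% of its speed; a pose out of reach is approached as far as the arm can. A call with a gripper value outside its range is refused whole. The fingers move at their own pace and stop on an object; FORCE is the grip in N (left out, the last holds). Time passes only in rows, so rows that do not move let the fingers close. It gives the time, the measured TCP pose, the force and the opening at its end, in the units of the state.
- r.state(): the state, without advancing time (a new reading comes with each control period).
- r.get_image(name): name is "side" or "top" or "wrist"; returns a dict with "frame" (480x640x3 uint8, blue, green, red), "range_z" (480x640 float32, m along the optical axis (not along the pixel's ray), 0 where there is no reading), "vertical_fov" (degrees; the focal length in pixels is half the picture's height over the tangent of half this angle, whatever the lens; pixels are square), "cx", "cy" (the principal point, pixels), "k1" (the pictures are not rectified: a ray, as slopes to the right and down, at radius r is drawn at 1 + k1 r^2 times it, then the intrinsics apply), "pose" (4x4, takes a point from camera to world coordinates). Camera axes: x right, y up, looking along -z (the intrinsics and any distortion apply to the point x, -y, -z); pixel columns grow to the right and rows downward; lengths in m; the calibration is good to about 2 mm. A picture is of the moment at which its call begins.
- r.close_job(): hands the job in, once; it reports no verdict.
The state is a dict: "time_s": time; "qpos": joint angles; "dq": joint speeds; "joint_efforts": joint torques, N m; "tool_pos": TCP position; "tool_rot": TCP orientation; "wrist_force": force on the tool from outside, world axes, zero at the start; "torque": the same for the moment, N m; "width": finger opening in m.
Only numpy, scipy, OpenCV 4.12 (cv2) and the standard library are available. Lean on these libraries where they do the work, as an engineer would, in place of code of your own. Each camera call takes 0.05 s, during which the arm holds its last target. There are 200 camera calls.

## Working session

There is one attempt and no reset: what is moved stays moved. The work goes in short steps, Python scripts to look and compute and a shell command to move; the robot and the scene stay as the last step left them, time stands still between calls to the robot, and variables do not carry over. Pictures are saved under pics/ and viewed, about 12 in all and at most 16, crops included, and the job is handed in when it is done.

```bash
mkdir -p pics; ls
cat > h.py <<'E'
import numpy as np, cv2
from bench import r
def f(im): return 240/np.tan(np.radians(im["vertical_fov"]/2))
def world(im):
    F=f(im); K=np.array([[F,0,im["cx"]],[0,F,im["cy"]],[0,0,1.]])
    u,v=np.meshgrid(np.arange(640.),np.arange(480.))
    d=np.stack([(u-im["cx"])/F,(v-im["cy"])/F],-1); p=d.copy()
    for _ in range(20): p=d/(1+im["k1"]*(p**2).sum(-1,keepdims=True))
    z=im["range_z"]; P=np.stack([p[...,0]*z,-p[...,1]*z,-z,np.ones_like(z)],-1)@im["pose"].T
    P=P[...,:3]; P[z<=0]=np.nan
    return P
E
python3 - <<'E'
from h import *
for n in("top","side"):
    im=r.get_image(n); cv2.imwrite(f"pics/{n}0.png",im["frame"]); np.save(n+"0.npy",world(im)); np.save(n+"0c.npy",im["frame"])
    print(n,im["vertical_fov"],im["k1"],im["pose"].round(3).tolist())
print(r.state())
E
```

```text
pics
top 43.39883328728965 0.013452422779584732 [[-0.026, 0.993, -0.115, 0.363], [-1.0, -0.025, 0.01, -0.027], [0.007, 0.116, 0.993, 1.215], [0.0, 0.0, 0.0, 1.0]]
side 44.30700009853565 -0.06665933977689226 [[-0.678, 0.486, -0.551, -0.096], [-0.735, -0.467, 0.493, 0.51], [-0.018, 0.739, 0.674, 0.769], [0.0, 0.0, 0.0, 1.0]]
{'time_s': 0.1, 'qpos': array([-6.97864700e+01,  1.49317194e+01, -7.97968532e+00,  6.71909262e+01,
        1.25350157e-03,  9.00007096e+01]), 'dq': array([ 0.13182189, -0.05330071,  0.25287215,  0.00028102,  0.09639751,
        0.05582903]), 'joint_efforts': array([ 1.16151978e-05, -4.06507766e+01,  2.54527974e+01,  1.00909165e-02,
        1.79294796e-05, -9.05713584e-07]), 'tool_pos': array([ 0.18118667, -0.49207204,  0.23054173]), 'tool_rot': array([[-5.96571754e-04,  3.45507635e-01, -9.38415749e-01],
       [ 1.68357207e-03, -9.38414239e-01, -3.45508149e-01],
       [-9.99998405e-01, -1.78601095e-03, -2.18555747e-05]]), 'wrist_force': array([ 0.15190181,  0.49790496, -0.46677114]), 'torque': array([ 0.02642977, -0.02153199,  0.04363349]), 'width': 0.08521623923004502}
```

View pics/top0.png

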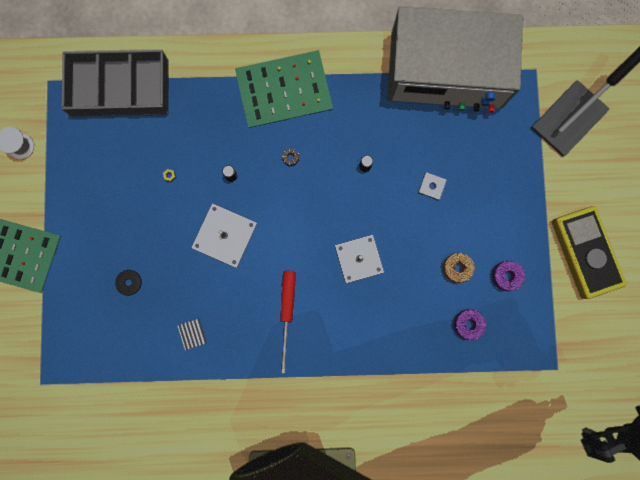

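View pics/side0.png

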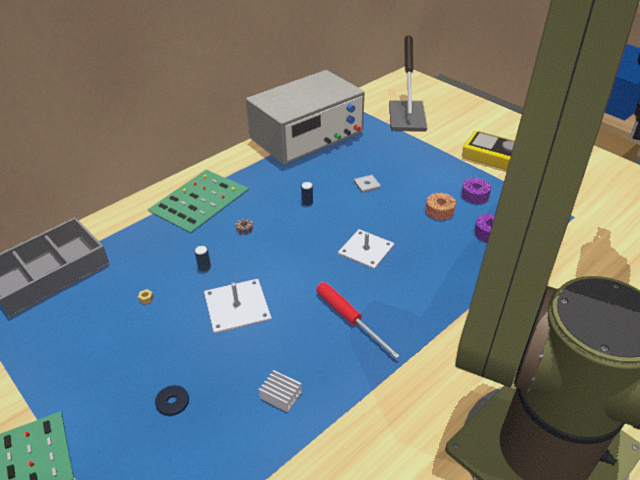

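The only copper ring is at top-view (460,268). Its look-alikes are the purple rings at (509,276) and (470,324), and the small choke with spaced turns is at (290,157). Black round things: the disc with a hole at (128,282), and the capacitors at (229,173) and (366,163). The collar is at (169,175) and the clamp plate at (433,186). The large plate is at (224,235), the small one at (359,258). The side view agrees. Next I measure.

Run:
```python
from h import *
px={'top':dict(large=(224,235,40),small=(359,258,34),disc=(128,282,18),transf=(460,268,22),clamp=(433,186,18),choke=(290,157,14),collar=(169,175,11),capa=(229,173,13),capb=(366,163,13)),
'side':dict(large=(237,305,42),small=(366,248,32),disc=(172,400,22),transf=(440,206,22),clamp=(367,183,18),choke=(244,226,14),collar=(145,296,11),capa=(202,258,15),capb=(307,193,15))}
H=dict(large=.006,small=.006,disc=.008,transf=.028,clamp=.008,choke=.016,collar=.014,capa=.045,capb=.045)
for n in px:
    P=np.load(n+'0.npy')
    for k,(u,v,s) in px[n].items():
        Q=P[v-s:v+s+1,u-s:u+s+1].reshape(-1,3); h=H[k]
        lo=h*.6; T=Q[(Q[:,2]>lo)&(Q[:,2]<h+.005)]
        if k in('transf',): T=Q[Q[:,2]>.018]
        (c,wh,a)=cv2.minAreaRect((T[:,:2]*1000).astype(np.float32)); cc,rad=cv2.minEnclosingCircle((T[:,:2]*1000).astype(np.float32))
        print(n,k,len(T),'rect',np.round(c,1),np.round(wh,1),round(a,1),'circ',np.round(cc,1),round(rad,1),'z',(np.percentile(T[:,2],[10,50,90])*1000).round(1),'R',round(np.hypot(*c)),'stud',(Q[Q[:,2]>h+.015].mean(0)*1000).round(1) if k in('large','small') else '')
    b=P.reshape(-1,3); 
a=cv2.resize(np.load('top0c.npy')[240:340,420:540],None,fx=3,fy=3,interpolation=cv2.INTER_CUBIC)
b=cv2.resize(np.load('top0c.npy')[130:230,140:310],None,fx=3,fy=3,interpolation=cv2.INTER_CUBIC)
cv2.imwrite('pics/crop.png',np.hstack([a[:300],b[:300]])[:, :800])
```

```text
top large 3007 rect [526.4 147.7] [162.6 164.5] 89.0 circ [526.3 148.7] 113.3 z [4.1 6.3 9.3] R 547 stud [524.7 146.1  49. ]
top small 2009 rect [ 472.6 -124.4] [138.  137.9] 88.5 circ [ 473.4 -122.5] 95.4 z [4.1 6.2 9.3] R 489 stud [ 470.8 -123.4   38.4]
top disc 529 rect [436.  339.1] [72.1 72.4] 89.5 circ [435.9 336. ] 47.7 z [ 5.3  8.6 11.4] R 552 stud 
top transf 637 rect [ 447.5 -318.4] [58.2 58.2] 22.2 circ [ 446.9 -318.9] 29.9 z [24.2 28.  31. ] R 549 stud 
top clamp 486 rect [ 615.8 -280.4] [74.4 74.9] 88.2 circ [ 614.4 -280.6] 50.7 z [ 5.4  8.5 11.5] R 677 stud 
top choke 173 rect [682.2   9.8] [33.  32.8] 2.6 circ [682.5   9.9] 17.1 z [12.5 15.7 18.7] R 682 stud 
top collar 86 rect [648.3 250.6] [36.9 21.5] 70.3 circ [645.1 251.1] 19.4 z [10.9 14.3 17.3] R 695 stud 
top capa 144 rect [647.1 132.3] [23.6 23.7] 43.3 circ [647.6 132.6] 13.1 z [34.3 45.2 48.6] R 661 stud 
top capb 140 rect [ 661.4 -142. ] [23.9 24.4] 70.2 circ [ 661.5 -142. ] 12.7 z [36.8 44.8 48.2] R 676 stud 
side large 2913 rect [532.8 145.8] [158.3 209.1] 50.0 circ [529.9 145.5] 124.3 z [4.1 6.9 9. ] R 552
[... 211 characters left out ...]
rc [439.6 336.2] 41.7 z [ 6.6  8.8 10.7] R 553 stud 
side transf 500 rect [ 438.7 -343. ] [108.3  60.7] 75.2 circ [ 446.4 -346.1] 57.6 z [20.6 27.4 29.9] R 557 stud 
side clamp 301 rect [ 616.3 -278.9] [ 77.2 127.7] 45.0 circ [ 616.7 -273.7] 68.6 z [ 5.3  8.7 11.1] R 676 stud 
side choke 171 rect [682.7   9.5] [34.4 33.6] 49.9 circ [681.6   9.9] 18.3 z [11.4 15.6 18.2] R 683 stud 
side collar 121 rect [650.4 256.7] [25.5 23.1] 9.6 circ [651. 256.] 13.5 z [ 9.9 14.5 16.1] R 699 stud 
side capa 179 rect [646.2 132.1] [22.7 24. ] 53.8 circ [645.6 131.3] 14.2 z [30.  43.6 47.4] R 660 stud 
side capb 146 rect [ 660.4 -141.6] [24.2 27.1] 26.3 circ [ 661.1 -142.5] 14.7 z [31.  43.2 47.5] R 675 stud
```

View pics/crop.png

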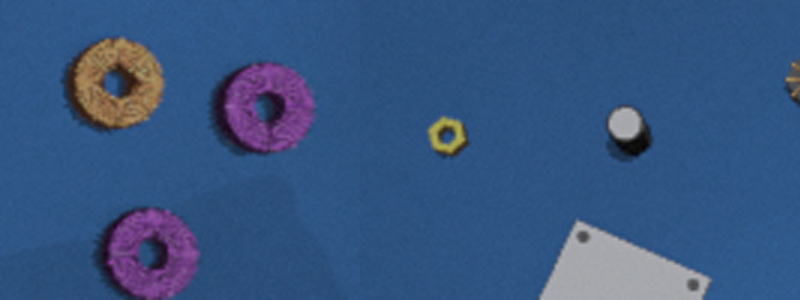

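The crop confirms the copper ring at top-view (460,268), clear of both purple ones, and the hex collar at (169,175). The depth is noisy, so I'll refine with colour outlines and the known heights.

```bash
cat >> h.py <<'E'
def pix2w(im,uv,z):
    F=f(im); d=(np.atleast_2d(np.asarray(uv,float))-[im["cx"],im["cy"]])/F; p=d.copy()
    for _ in range(20): p=d/(1+im["k1"]*(p**2).sum(-1,keepdims=True))
    R,t=im["pose"][:3,:3],im["pose"][:3,3]
    D=np.c_[p[:,0],-p[:,1],-np.ones(len(p))]@R.T
    return (t+D*((z-t[2])/D[:,2])[:,None])[:,:2]
def w2pix(im,X):
    R,t=im["pose"][:3,:3],im["pose"][:3,3]; c=(np.atleast_2d(X)-t)@R
    p=np.c_[c[:,0],-c[:,1]]/-c[:,2:]; p=p*(1+im["k1"]*(p**2).sum(1,keepdims=True))
    return p*f(im)+[im["cx"],im["cy"]]
def mask(fr):  # not blue mat
    b,g,rr=[fr[...,i].astype(int) for i in range(3)]
    return (((b-rr)<0.45*b)|(b<35)).astype(np.uint8)
def comp(fr,u,v,win=50):
    n,L,S,C=cv2.connectedComponentsWithStats(mask(fr)); 
    best=min(range(1,n),key=lambda i:(S[i,4]<25)*1e3+np.hypot(*(C[i]-[u,v])))
    cs,_=cv2.findContours((L==best).astype(np.uint8),cv2.RETR_EXTERNAL,cv2.CHAIN_APPROX_NONE)
    return max(cs,key=len)[:,0].astype(float),S[best]
E
python3 - <<'E'
from h import *
px=dict(large=(224,235,.006),small=(359,258,.006),disc=(128,282,.006),transf=(460,268,.02),clamp=(433,186,.006),choke=(290,157,.012),collar=(169,175,.011))
im=r.get_image('top')
for k,(u,v,z) in px.items():
    c,s=comp(im['frame'],u,v)
    w=(pix2w(im,c,z)*1000).astype(np.float32); R=cv2.minAreaRect(w); C,rad=cv2.minEnclosingCircle(w)
    print(k,s[4],np.round(R[0],1),np.round(R[1],1),round(R[2],1),'circ',np.round(C,1),round(rad,1), 'hull mom',[round(cv2.moments(cv2.convexHull(w))[m]/cv2.moments(cv2.convexHull(w))['m00'],1) for m in('m10','m01')])
E
```

```text
large 2533 [525.4 147.3] [102.1 101.9] 64.8 circ [525.9 147.5] 69.9 hull mom [525.5, 147.3]
small 1653 [ 471.1 -123.7] [81.7 82.5] 14.5 circ [ 471.2 -124. ] 56.2 hull mom [471.1, -123.7]
disc 462 [435.8 339. ] [48.3 47.7] 0.5 circ [435.3 339.3] 25.3 hull mom [435.5, 339.2]
transf 766 [ 447.8 -318.9] [64.  59.7] 88.5 circ [ 446.1 -319.3] 33.0 hull mom [446.9, -319.1]
clamp 501 [ 616.4 -278.4] [47.4 46.9] 68.1 circ [ 617.2 -278.4] 31.5 hull mom [616.5, -278.4]
choke 211 [682.8  10.9] [35.5 35.7] 80.7 circ [683.4   9.6] 19.0 hull mom [683.1, 10.0]
collar 134 [650.6 256.7] [26.4 25.8] 45.0 circ [650.6 256.7] 14.9 hull mom [650.6, 256.7]
```

```bash
python3 -m pendant '[[[0.028,0.028,0,0,0,0.0465,0.05],[0.028,0.028,0,0,0,0.0465,0.05],[0.028,0.028,0,0,0,0.0465,0.05],[0.028,0.028,0,0,0,0.0465,0.05],[0.028,0.028,0,0,0,0.0465,0.05],[0.028,0.028,0,0,0,0.0465,0.05]]]' 40
python3 -m pendant '[[[0.028,0.028,0,0,0,0.0465,0.05],[0.028,0.028,0,0,0,0.0465,0.05],[0.028,0.028,0,0,0,0.0465,0.05],[0.028,0.028,0,0,0,0.0465,0.05],[0.028,0.028,0,0,0,0.0465,0.05],[0.028,0.028,0,0,0,0.0465,0.05]]]'
python3 -m pendant '[[[0.028,0.028,-0.01,0,0,0.0465,0.05],[0.028,0.028,-0.01,0,0,0.0465,0.05],[0.028,0.028,-0.01,0,0,0.0465,0.05],[0.028,0.028,-0.01,0,0,0.0465,0.05],[0.028,0.028,-0.01,0,0,0.0465,0.05],[0.026,0.026,-0.01,0,0,0.0465,0.05],[0,0,0,0,0,0,0.05],[0,0,0,0,0,0,0.05]]]'
python3 - <<'E'
from h import *
im=r.get_image('wrist'); cv2.imwrite('pics/w1.png',im['frame']); print(im['pose'].round(3),im['vertical_fov'],im['k1'])
s=r.state(); print(s['tool_pos'],s['tool_rot'].round(3),s['qpos'])
P=world(im); print(w2pix(im,[[.683,.01,.016],[.683,.01,0],s['tool_pos']]))
E
```

```text
time_s: 0.65
tool_pos: [0.3502, -0.323, 0.2311]
tool_rot: [[-0.0, 0.592, -0.806], [0.0, -0.806, -0.592], [-1.0, -0.0, 0.0]]
wrist_force: [-0.3, -0.9, -0.8]
width: 0.0497
time_s: 1.15
tool_pos: [0.5183, -0.1549, 0.2311]
tool_rot: [[-0.0, 0.792, -0.611], [-0.0, -0.611, -0.792], [-1.0, -0.0, 0.0]]
wrist_force: [0.4, -1.2, 0.7]
width: 0.05
time_s: 1.82
tool_pos: [0.6835, 0.0111, 0.1689]
tool_rot: [[-0.003, 0.929, -0.369], [-0.0, -0.369, -0.929], [-1.0, -0.003, 0.001]]
wrist_force: [-0.5, -0.6, 0.2]
width: 0.0501
[[ 0.929  0.356  0.097  0.708]
 [-0.369  0.897  0.242  0.072]
 [-0.001 -0.261  0.965  0.311]
 [ 0.     0.     0.     1.   ]] 63.492995822755304 -0.07222007874574736
[0.68283011 0.00980392 0.1699912 ] [[-0.003  0.929 -0.371]
 [-0.001 -0.371 -0.929]
 [-1.    -0.002  0.001]] [ 8.35597327e-01  3.23064743e+01  1.06161144e+01  6.84621743e+01
 -2.77389119e-02  1.12616254e+02]
[[312.47417707 220.33018351]
 [312.50880133 216.01065672]
 [311.5751564  306.60618575]]
```

View pics/w1.png

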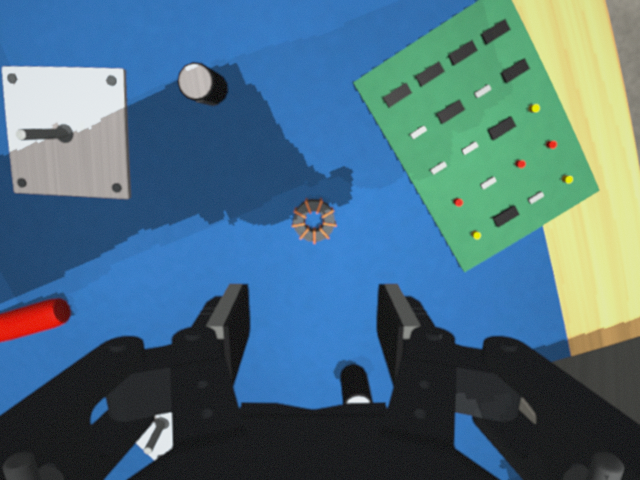

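The choke is at (314,221) in the wrist view, against a predicted (312,220), so the map is good. The fingers have clear space on both sides. I descend and grip.

```bash
python3 -m pendant '[[[0,0,-0.035,0,0,0,0.05],[0,0,-0.035,0,0,0,0.05],[0,0,-0.035,0,0,0,0.05],[0,0,-0.035,0,0,0,0.05],[0,0,-0.015,0,0,0,0.05],[0,0,-0.01,0,0,0,0.05],[0,0,0,0,0,0,0.05],[0,0,0,0,0,0,0.05]]]'
python3 -m pendant '[[[0,0,-0.002,0,0,0,0.05],[0,0,-0.001,0,0,0,0.05],[0,0,0,0,0,0,0.05]]]'
python3 -m pendant '[[[0,0,0,0,0,0,0.02],[0,0,0,0,0,0,0.02],[0,0,0,0,0,0,0.02],[0,0,0,0,0,0,0.02],[0,0,0,0,0,0,0.02],[0,0,0,0,0,0,0.02]]]' 40
python3 -m pendant '[[[0,0,0.02,0,0,0,0.02],[0,0,0.03,0,0,0,0.02],[0,0,0.03,0,0,0,0.02],[0,0,0.02,0,0,0,0.02],[0,0,0,0,0,0,0.02],[0,0,0,0,0,0,0.02]]]'
python3 - <<'E'
from h import *
im=r.get_image('wrist'); cv2.imwrite('pics/w2.png',im['frame'][180:400,150:480])
E
```

```text
time_s: 2.53
tool_pos: [0.6835, 0.0084, 0.0075]
tool_rot: [[0.001, 0.928, -0.373], [-0.0, -0.373, -0.928], [-1.0, 0.001, -0.0]]
wrist_force: [0.3, 0.3, 0.6]
width: 0.0499
time_s: 2.78
tool_pos: [0.6845, 0.0093, 0.0048]
tool_rot: [[0.003, 0.928, -0.372], [0.0, -0.372, -0.928], [-1.0, 0.002, -0.001]]
wrist_force: [-0.0, -0.1, 0.6]
width: 0.0496
time_s: 3.28
tool_pos: [0.6841, 0.0094, 0.0047]
tool_rot: [[0.002, 0.928, -0.372], [-0.0, -0.372, -0.928], [-1.0, 0.002, -0.001]]
wrist_force: [-1.2, -0.4, 5.3]
width: 0.0344
time_s: 3.78
tool_pos: [0.6846, 0.0094, 0.1049]
tool_rot: [[0.003, 0.928, -0.372], [0.0, -0.372, -0.928], [-1.0, 0.003, -0.001]]
wrist_force: [-0.0, -0.1, -0.9]
width: 0.0342
```

View pics/w2.png

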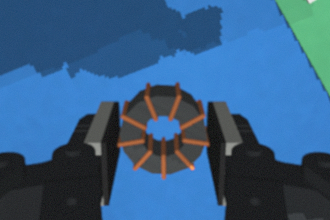

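The choke is held between the pads and looks level, with its hole at crop (162,130), which is full-frame (312,310). I carry it over the small stud.

```bash
python3 -m pendant '[[[-0.0355,-0.022,0,0,0,0,0.02],[-0.0355,-0.022,0,0,0,0,0.02],[-0.0355,-0.022,0,0,0,0,0.02],[-0.0355,-0.022,0,0,0,0,0.02],[-0.0355,-0.022,0,0,0,0,0.02],[-0.0355,-0.022,0,0,0,0,0.02],[0,0,0,0,0,0,0.02],[0,0,0,0,0,0,0.02]]]'
python3 - <<'E'
from h import *
im=r.get_image('wrist'); s=r.state(); cv2.imwrite('pics/w3.png',im['frame'][150:480,100:540])
print(s['tool_pos'],s['width'],pix2w(im,[[312,310]],.116),pix2w(im,[[312,310]],.1), w2pix(im,[[.471,-.1236,.042],[.471,-.1236,.006]]))
E
```

```text
time_s: 4.5
tool_pos: [0.4667, -0.1226, 0.1015]
tool_rot: [[-0.005, 0.927, -0.375], [0.002, -0.375, -0.927], [-1.0, -0.006, 0.001]]
wrist_force: [0.6, -0.4, -0.6]
width: 0.034
[ 0.46928789 -0.1224126   0.10210157] 0.03453048276956744 [[ 0.46815714 -0.11934821]] [[ 0.46516611 -0.12651272]] [[320.45657521 254.90079157]
 [319.57115025 237.55686914]]
```

View pics/w3.png

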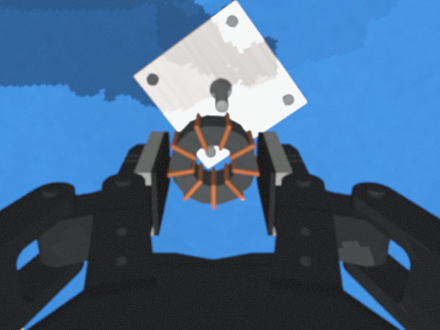

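The stud tip is at full-frame (321,255), against a predicted (320,255). The choke's hole is near (313,302), at the TCP within about 1 mm. I lower with force checks.

```bash
python3 -m pendant '[[[0.002,-0.001,-0.02,0,0,0,0.02],[0,0,-0.02,0,0,0,0.02],[0,0,-0.01,0,0,0,0.02],[0,0,0,0,0,0,0.02],[0,0,0,0,0,0,0.02]]]'
python3 - <<'E'
from h import *
im=r.get_image('wrist'); s=r.state(); cv2.imwrite('pics/w4.png',im['frame'][200:400,200:440])
print(s['tool_pos'],w2pix(im,[[.471,-.1236,.042],[.471,-.1236,.006],s['tool_pos']]))
E
```

```text
time_s: 4.97
tool_pos: [0.4733, -0.1226, 0.0523]
tool_rot: [[-0.002, 0.929, -0.371], [0.001, -0.371, -0.929], [-1.0, -0.002, 0.0]]
wrist_force: [0.6, 0.3, -0.8]
width: 0.0342
[ 0.47389126 -0.12290784  0.05313273] [[307.72989261 295.63178996]
 [308.58190527 267.25862506]
 [313.47218227 303.02088018]]
```

View pics/w4.png

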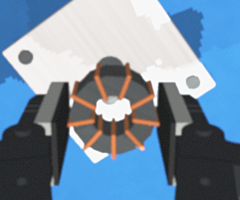

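The stud tip shows through the hole at full-frame (310,298), a little left of the hole centre. I correct by 2 mm and lower.

```bash
python3 -m pendant '[[[-0.0025,-0.0005,0,0,0,0,0.02],[0,0,0,0,0,0,0.02],[0,0,-0.01,0,0,0,0.02],[0,0,-0.01,0,0,0,0.02],[0,0,-0.005,0,0,0,0.02],[0,0,0,0,0,0,0.02]]]'
python3 -m pendant '[[[0,0,-0.008,0,0,0,0.02],[0,0,-0.004,0,0,0,0.02],[0,0,-0.003,0,0,0,0.02],[0,0,0,0,0,0,0.02],[0,0,0,0,0,0,0.02]]]'
python3 -c "
from h import *
print(r.state()['tool_pos'],r.state()['wrist_force'])"
```

```text
time_s: 5.52
tool_pos: [0.4698, -0.1237, 0.0279]
tool_rot: [[-0.001, 0.928, -0.372], [0.0, -0.372, -0.928], [-1.0, -0.001, 0.0]]
wrist_force: [-0.1, -0.5, -1.2]
width: 0.0344
time_s: 5.93
tool_pos: [0.4703, -0.1238, 0.0132]
tool_rot: [[-0.0, 0.928, -0.372], [0.0, -0.372, -0.928], [-1.0, -0.0, 0.0]]
wrist_force: [-1.0, -0.0, -0.8]
width: 0.0341
[ 0.47025144 -0.12381676  0.01316827] [-1.02672939 -0.04182376 -0.77096355]
```

```bash
python3 -m pendant '[[[0,0,-0.002,0,0,0,0.02],[0,0,-0.001,0,0,0,0.02],[0,0,0,0,0,0,0.02]]]'
python3 -m pendant '[[[0,0,0,0,0,0,0.05],[0,0,0,0,0,0,0.05],[0,0,0,0,0,0,0.05],[0,0,0.03,0,0,0,0.05],[0,0,0.04,0,0,0,0.05],[0,0,0.04,0,0,0,0.05],[0,0,0.04,0,0,0,0.05]]]'
python3 -m pendant '[[[0.015,0.0317,0,0,0,0,0.05],[0.015,0.0317,0,0,0,0,0.05],[0.015,0.0317,0,0,0,0,0.05],[0.015,0.0317,0,0,0,0,0.05],[0.015,0.0317,0,0,0,0,0.05],[0.015,0.0317,0,0,0,0,0.05]]]'
python3 -m pendant '[[[0.015,0.0317,0,0,0,0,0.05],[0.015,0.0317,0,0,0,0,0.05],[0.015,0.0317,0,0,0,0,0.05],[0.015,0.0317,0,0,0,0,0.05],[0.015,0.0317,0,0,0,0,0.05],[0.015,0.0317,0,0,0,0,0.05],[0,0,0,0,0,0,0.05],[0,0,0,0,0,0,0.05]]]'
python3 - <<'E'
from h import *
im=r.get_image('wrist'); s=r.state(); 
t=r.get_image('top'); T=cv2.resize(t['frame'][228:288,329:389],None,fx=6,fy=6,interpolation=cv2.INTER_CUBIC)
cv2.imwrite('pics/w5.png',np.hstack([im['frame'][150:330,220:400].repeat(2,0).repeat(2,1),T]))
p=w2pix(im,[[.6506,.2567,.014]]);print(s['tool_pos'],s['qpos'],p)
u,v=p[0]; c,S=comp(im['frame'],u,v); print(S)
w=(pix2w(im,c,.013)*1000).astype(np.float32); R=cv2.minAreaRect(w); print(R, cv2.moments(cv2.convexHull(w))['m10']/cv2.moments(cv2.convexHull(w))['m00'],cv2.moments(cv2.convexHull(w))['m01']/cv2.moments(cv2.convexHull(w))['m00'])
# width vs angle
for a in range(0,180,5):
    d=np.array([np.cos(np.radians(a)),np.sin(np.radians(a))]); q=w@d; print(a,round(float(q.max()-q.min()),1),end='; ')
E
```

```text
time_s: 6.18
tool_pos: [0.4708, -0.1239, 0.0107]
tool_rot: [[0.001, 0.928, -0.372], [-0.0, -0.372, -0.928], [-1.0, 0.001, -0.0]]
wrist_force: [-0.6, -0.3, 1.9]
width: 0.0342
time_s: 6.77
tool_pos: [0.4697, -0.1236, 0.1617]
tool_rot: [[-0.001, 0.928, -0.372], [0.0, -0.372, -0.928], [-1.0, -0.001, 0.0]]
wrist_force: [0.7, -0.0, -0.6]
width: 0.0502
time_s: 7.27
tool_pos: [0.5607, 0.0679, 0.1603]
tool_rot: [[0.0, 0.928, -0.372], [-0.0, -0.372, -0.928], [-1.0, 0.0, 0.0]]
wrist_force: [-0.1, -0.2, 0.7]
width: 0.0502
time_s: 7.93
tool_pos: [0.6505, 0.2583, 0.159]
tool_rot: [[-0.001, 0.929, -0.369], [-0.001, -0.369, -0.929], [-1.0, -0.001, 0.001]]
wrist_force: [-1.4, -0.2, 0.2]
width: 0.0501
[0.64994176 0.25682249 0.15932365] [ 2.15735081e+01  3.41959699e+01  1.24437936e+01  6.83491401e+01
 -2.66244165e-02  1.33338474e+02] [[312.8845307  223.16571913]]
[298 205  33  36 783]
((651.387451171875, 256.5159606933594), (27.736257553100586, 23.828208923339844), 73.35317993164062) 651.3491563159753 256.42687823986864
0 25.5; 5 25.8; 10 26.2; 15 26.4; 20 26.3; 25 26.3; 30 26.1; 35 25.8; 40 25.5; 45 25.8; 50 26.5; 55 27.0; 60 27.4; 65 27.5; 70 27.6; 75 27.8; 80 27.8; 85 27.6; 90 27.2; 95 26.6; 100 25.8; 105 25.5; 110 26.0; 115 26.4; 120 26.8; 125 26.9; 130 26.9; 135 26.7; 140 26.4; 145 26.0; 150 25.6; 155 25.0; 160 24.3; 165 24.0; 170 24.7; 175 25.1;
```

View pics/w5.png

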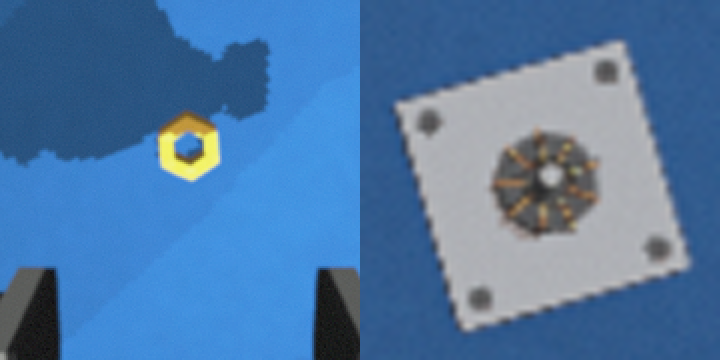

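The choke is down on the stud, with the stud showing in its hole at right-panel (550,177). The collar is at wrist full-frame (314,225), with flats normal to about −16°, so I turn +5.5° and take it.

```bash
python3 -m pendant '[[[0.001,0,-0.035,0,0,0.096,0.04],[0,0,-0.035,0,0,0,0.04],[0,0,-0.035,0,0,0,0.04],[0,0,-0.03,0,0,0,0.04],[0,0,-0.013,0,0,0,0.04],[0,0,-0.005,0,0,0,0.04],[0,0,-0.002,0,0,0,0.04],[0,0,0,0,0,0,0.04]]]'
python3 -m pendant '[[[0,0,0,0,0,0,0.01],[0,0,0,0,0,0,0.01],[0,0,0,0,0,0,0.01],[0,0,0,0,0,0,0.01],[0,0,0,0,0,0,0.01],[0,0,0,0,0,0,0.01]]]' 40
python3 -m pendant '[[[0,0,0.02,0,0,0,0.01],[0,0,0.03,0,0,0,0.01],[0,0,0.03,0,0,0,0.01],[0,0,0.02,0,0,0,0.01],[-0.015,-0.0317,0,0,0,0,0.01],[-0.015,-0.0317,0,0,0,0,0.01],[-0.015,-0.0317,0,0,0,0,0.01],[-0.015,-0.0317,0,0,0,0,0.01]]]'
python3 -m pendant '[[[-0.015,-0.0317,0,0,0,0,0.01],[-0.015,-0.0317,0,0,0,0,0.01],[-0.015,-0.0317,0,0,0,0,0.01],[-0.015,-0.0317,0,0,0,0,0.01],[-0.015,-0.0317,0,0,0,0,0.01],[-0.015,-0.0317,0,0,0,0,0.01],[-0.015,-0.0317,0,0,0,0,0.01],[-0.015,-0.031,0,0,0,0,0.01]]]'
python3 -m pendant '[[[0,0,0,0,0,0,0.01],[0,0,0,0,0,0,0.01],[0,0,-0.02,0,0,0,0.01],[0,0,-0.02,0,0,0,0.01],[0,0,0,0,0,0,0.01],[0,0,0,0,0,0,0.01]]]'
python3 - <<'E'
from h import *
im=r.get_image('wrist'); s=r.state(); cv2.imwrite('pics/w6.png',im['frame'][230:380,220:400].repeat(3,0).repeat(3,1))
print(s['tool_pos'],w2pix(im,[[.471,-.1236,.042],[.471,-.1236,.006],s['tool_pos']]))
E
```

```text
time_s: 8.7
tool_pos: [0.6518, 0.2558, 0.0062]
tool_rot: [[0.001, 0.959, -0.282], [0.0, -0.282, -0.959], [-1.0, 0.001, -0.0]]
wrist_force: [-0.1, -0.4, 0.4]
width: 0.04
time_s: 9.2
tool_pos: [0.6529, 0.2569, 0.0076]
tool_rot: [[0.004, 0.96, -0.281], [0.001, -0.281, -0.96], [-1.0, 0.003, -0.002]]
wrist_force: [-1.0, -0.6, 6.4]
width: 0.0206
time_s: 9.87
tool_pos: [0.5908, 0.1289, 0.1059]
tool_rot: [[0.001, 0.96, -0.28], [0.0, -0.28, -0.96], [-1.0, 0.001, -0.0]]
wrist_force: [1.2, -0.2, 1.0]
width: 0.0201
time_s: 10.53
tool_pos: [0.4708, -0.1245, 0.1059]
tool_rot: [[0.001, 0.96, -0.281], [-0.0, -0.281, -0.96], [-1.0, 0.001, -0.0]]
wrist_force: [0.7, -0.6, 0.8]
width: 0.0206
time_s: 11.03
tool_pos: [0.4709, -0.1219, 0.0648]
tool_rot: [[-0.002, 0.96, -0.28], [0.001, -0.28, -0.96], [-1.0, -0.002, -0.0]]
wrist_force: [-0.2, 0.9, -0.5]
width: 0.0202
[ 0.47182314 -0.12227786  0.06563326] [[313.11768144 284.096737  ]
 [313.07385447 259.20034653]
 [314.21457158 303.01622016]]
```

View pics/w6.png

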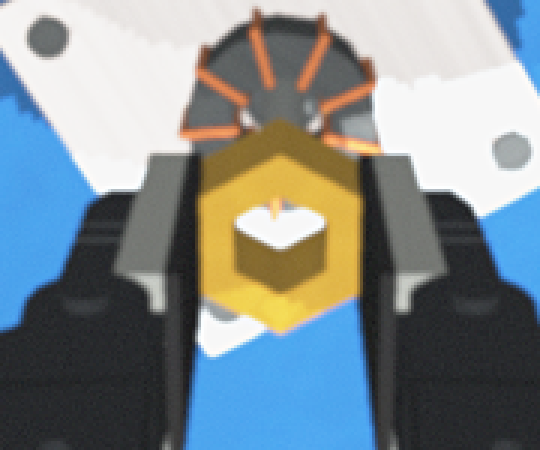

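The collar sits square in the pads, with its bore at full-frame (314,312). It is about 1 mm off the stud, so I correct, come down to just above the stud, and look.

```bash
python3 -m pendant '[[[-0.001,-0.001,-0.007,0,0,0,0.01],[0,0,-0.006,0,0,0,0.01],[0,0,0,0,0,0,0.01],[0,0,0,0,0,0,0.01],[0,0,0,0,0,0,0.01]]]'
python3 - <<'E'
from h import *
X=[]
for i in range(3):
    im=r.get_image('wrist'); s=r.state(); X.append(s['tool_pos']); print(s['tool_pos'],w2pix(im,[[.471,-.1236,.042],[*s['tool_pos'][:2],s['tool_pos'][2]+.007]]).round(1).tolist())
cv2.imwrite('pics/w7.png',im['frame'][260:360,250:380].repeat(4,0).repeat(4,1))
E
```

```text
time_s: 11.5
tool_pos: [0.4705, -0.1242, 0.0524]
tool_rot: [[0.0, 0.96, -0.281], [-0.0, -0.281, -0.96], [-1.0, 0.0, -0.0]]
wrist_force: [-0.0, 0.0, 0.5]
width: 0.0208
[ 0.47060132 -0.12422891  0.05253607] [[312.5, 290.2], [312.1, 309.9]]
[ 0.47062763 -0.12424886  0.05256701] [[312.3, 290.1], [311.9, 309.8]]
[ 0.47063219 -0.12425243  0.05257754] [[312.2, 290.0], [311.8, 309.8]]
```

View pics/w7.png

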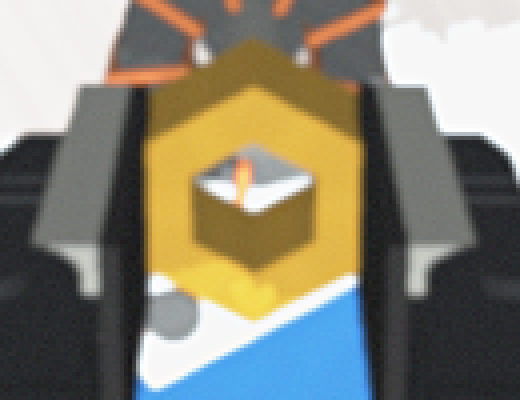

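The bore shows the stud's grey tip entering at its upper edge, about 1 mm towards +y, so I nudge that way and lower with force checks.

```bash
python3 -m pendant '[[[0.0005,0.001,0,0,0,0,0.01],[0,0,0,0,0,0,0.01],[0,0,-0.004,0,0,0,0.01],[0,0,-0.003,0,0,0,0.01],[0,0,0,0,0,0,0.01],[0,0,0,0,0,0,0.01]]]'
python3 -m pendant '[[[0,0,-0.005,0,0,0,0.01],[0,0,-0.005,0,0,0,0.01],[0,0,-0.003,0,0,0,0.01],[0,0,0,0,0,0,0.01],[0,0,0,0,0,0,0.01]]]'
```

```text
time_s: 12.15
tool_pos: [0.4704, -0.123, 0.0449]
tool_rot: [[-0.001, 0.96, -0.281], [0.0, -0.281, -0.96], [-1.0, -0.001, 0.0]]
wrist_force: [0.5, -0.3, -0.7]
width: 0.0203
time_s: 12.57
tool_pos: [0.4705, -0.123, 0.0319]
tool_rot: [[-0.001, 0.96, -0.281], [0.0, -0.281, -0.96], [-1.0, -0.001, 0.0]]
wrist_force: [-0.1, 1.1, -0.5]
width: 0.0206
```

```bash
python3 -m pendant '[[[0,0,-0.002,0,0,0,0.01],[0,0,-0.001,0,0,0,0.01],[0,0,0,0,0,0,0.01],[0,0,0,0,0,0,0.01]]]'
python3 -m pendant '[[[0,0,0,0,0,0,0.035],[0,0,0,0,0,0,0.035],[0,0,0,0,0,0,0.035],[0,0,0.03,0,0,0,0.035],[0,0,0.03,0,0,0,0.035],[0,0,0.03,0,0,0,0.035],[0,0,0.03,0,0,0,0.035]]]'
python3 -m pendant '[[[-0.003,0.0385,0,0,0,0,0.066],[-0.003,0.0385,0,0,0,0,0.066],[-0.003,0.0385,0,0,0,0,0.066],[-0.003,0.0385,0,0,0,0,0.066],[-0.003,0.0385,0,0,0,0,0.066],[-0.003,0.0385,0,0,0,0,0.066]]]'
python3 -m pendant '[[[-0.003,0.0385,0,0,0,0,0.066],[-0.003,0.0385,0,0,0,0,0.066],[-0.003,0.0385,0,0,0,0,0.066],[-0.003,0.0385,0,0,0,0,0.066],[-0.003,0.0385,0,0,0,0,0.066],[-0.003,0.0385,0,0,0,0,0.066],[0,0,0,0,0,0,0.066],[0,0,0,0,0,0,0.066]]]'
python3 - <<'E'
from h import *
t=r.get_image('top'); T=cv2.resize(t['frame'][228:288,329:389],None,fx=5,fy=5,interpolation=cv2.INTER_CUBIC)
im=r.get_image('wrist'); s=r.state()
cv2.imwrite('pics/w8.png',np.hstack([im['frame'][100:400,120:520],T]))
P=world(t)[253:264,352:366]; print('top collar z',np.nanmedian(P[...,2]),np.nanpercentile(P[...,2],90))
p=w2pix(im,[[.4355,.339,.008]]);print(s['tool_pos'],p)
m=((im['frame'].max(2)<60)).astype(np.uint8); n,L,S,C=cv2.connectedComponentsWithStats(m)
i=min(range(1,n),key=lambda i:np.hypot(*(C[i]-p[0]))); c=max(cv2.findContours((L==i).astype(np.uint8),0,1)[0],key=len)[:,0].astype(float)
w=(pix2w(im,c,.006)*1000).astype(np.float32); print(S[i],cv2.minEnclosingCircle(w),cv2.minAreaRect(w))
E
```

```text
time_s: 12.9
tool_pos: [0.4711, -0.1232, 0.0296]
tool_rot: [[0.001, 0.96, -0.281], [-0.0, -0.281, -0.96], [-1.0, 0.001, 0.0]]
wrist_force: [-1.0, 0.3, 2.5]
width: 0.0204
time_s: 13.48
tool_pos: [0.4704, -0.123, 0.1504]
tool_rot: [[-0.001, 0.96, -0.281], [0.0, -0.281, -0.96], [-1.0, -0.001, 0.0]]
wrist_force: [1.1, -1.0, -0.1]
width: 0.0349
time_s: 13.98
tool_pos: [0.4524, 0.1095, 0.1494]
tool_rot: [[0.0, 0.96, -0.282], [0.0, -0.282, -0.96], [-1.0, 0.0, -0.0]]
wrist_force: [0.9, 0.2, 1.0]
width: 0.066
time_s: 14.65
tool_pos: [0.4345, 0.3407, 0.1489]
tool_rot: [[0.0, 0.961, -0.278], [-0.0, -0.278, -0.961], [-1.0, 0.0, 0.0]]
wrist_force: [-0.5, -1.1, 0.1]
width: 0.0661
top collar z 0.03451820071697975 0.04030250493583681
[0.43436526 0.33802354 0.14884364] [[313.42030121 221.87670958]]
[305 225  20   8  37] ((435.3624267578125, 335.5697021484375), 7.200103282928467) ((434.7910461425781, 333.1239013671875), (5.136270999908447, 14.399535179138184), 76.85099792480469)
```

View pics/w8.png

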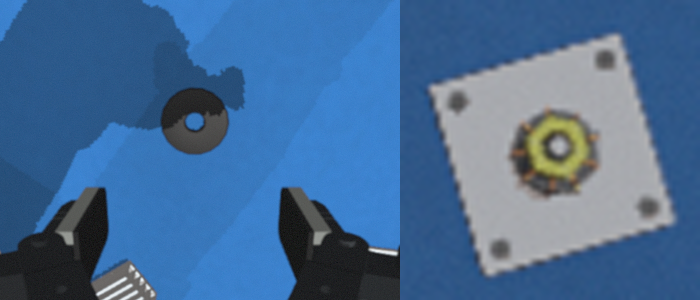

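The collar is down over the stud with its top at about 36 mm (right panel (557,147)). The disc is at wrist full-frame (315,221), as predicted. I descend deep enough for the 8 mm edge.

```bash
python3 -m pendant '[[[0.0015,0.001,-0.035,0,0,0,0.066],[0,0,-0.035,0,0,0,0.066],[0,0,-0.035,0,0,0,0.066],[0,0,-0.025,0,0,0,0.066],[0,0,-0.01,0,0,0,0.066],[0,0,-0.005,0,0,0,0.066],[0,0,0,0,0,0,0.066]]]'
python3 -m pendant '[[[0,0,-0.003,0,0,0,0.066],[0,0,-0.002,0,0,0,0.066],[0,0,-0.002,0,0,0,0.066],[0,0,0,0,0,0,0.066],[0,0,0,0,0,0,0.066]]]'
python3 -m pendant '[[[0,0,0,0,0,0,0.035],[0,0,0,0,0,0,0.035],[0,0,0,0,0,0,0.035],[0,0,0,0,0,0,0.035],[0,0,0,0,0,0,0.035],[0,0,0,0,0,0,0.035]]]' 40
python3 -m pendant '[[[0,0,0.02,0,0,0,0.035],[0,0,0.03,0,0,0,0.035],[0,0,0.03,0,0,0,0.035],[0,0,0.025,0,0,0,0.035],[0,0,0,0,0,0,0.035],[0,0,0,0,0,0,0.035]]]'
```

```text
time_s: 15.33
tool_pos: [0.4364, 0.3386, 0.0041]
tool_rot: [[-0.001, 0.959, -0.283], [-0.001, -0.283, -0.959], [-1.0, -0.001, 0.001]]
wrist_force: [-0.0, -0.4, 0.8]
width: 0.0661
time_s: 15.75
tool_pos: [0.4367, 0.3402, -0.0021]
tool_rot: [[0.001, 0.96, -0.281], [0.001, -0.281, -0.96], [-1.0, 0.001, -0.001]]
wrist_force: [-0.0, -0.6, -1.1]
width: 0.0664
time_s: 16.25
tool_pos: [0.4366, 0.3402, -0.0017]
tool_rot: [[0.001, 0.96, -0.281], [0.001, -0.281, -0.96], [-1.0, 0.001, -0.001]]
wrist_force: [-0.9, -0.3, 7.4]
width: 0.0494
time_s: 16.75
tool_pos: [0.4376, 0.3409, 0.1042]
tool_rot: [[0.003, 0.96, -0.281], [0.003, -0.281, -0.96], [-1.0, 0.003, -0.004]]
wrist_force: [0.6, 0.4, -0.8]
width: 0.0494
```

The disc is held at 49.4 mm width. I carry it over the large stud.

```bash
python3 -m pendant '[[[0.0147,-0.0323,0,0,0,0,0.035],[0.0147,-0.0323,0,0,0,0,0.035],[0.0147,-0.0323,0,0,0,0,0.035],[0.0147,-0.0323,0,0,0,0,0.035],[0.0147,-0.0323,0,0,0,0,0.035],[0.0147,-0.0323,0,0,0,0,0.035],[0,0,0,0,0,0,0.035],[0,0,0,0,0,0,0.035]]]'
python3 -m pendant '[[[0,0,-0.02,0,0,0,0.035],[0,0,-0.01,0,0,0,0.035],[0,0,0,0,0,0,0.035],[0,0,0,0,0,0,0.035]]]'
python3 - <<'E'
from h import *
im=r.get_image('wrist'); s=r.state(); cv2.imwrite('pics/w9.png',im['frame'][180:400,180:440].repeat(2,0).repeat(2,1)); np.save('w9.npy',im['frame'])
x=s['tool_pos'];zt=x[2]+.002+.008
print(x,w2pix(im,[[.5254,.1473,.056],[.5254,.1473,.006],[*x[:2],zt],[*x[:2],zt-.008]]).round(1).tolist())
for z in(zt,):
  for du in(-6,0,6): print(pix2w(im,w2pix(im,[[*x[:2],zt]])+[0,du],z))
E
```

```text
time_s: 17.42
tool_pos: [0.5241, 0.1441, 0.1008]
tool_rot: [[-0.003, 0.959, -0.285], [-0.0, -0.285, -0.959], [-1.0, -0.002, 0.001]]
wrist_force: [0.7, 0.6, -0.7]
width: 0.0496
time_s: 17.75
tool_pos: [0.5227, 0.1466, 0.0711]
tool_rot: [[-0.004, 0.96, -0.28], [-0.001, -0.28, -0.96], [-1.0, -0.003, 0.002]]
wrist_force: [0.9, -0.9, -1.2]
width: 0.0498
[0.52367485 0.14677147 0.07190442] [[317.3, 284.4], [316.4, 250.4], [314.0, 313.3], [313.9, 304.1]]
[[0.5243587  0.14912836]]
[[0.52367485 0.14677147]]
[[0.52298393 0.14439017]]
```

View pics/w9.png

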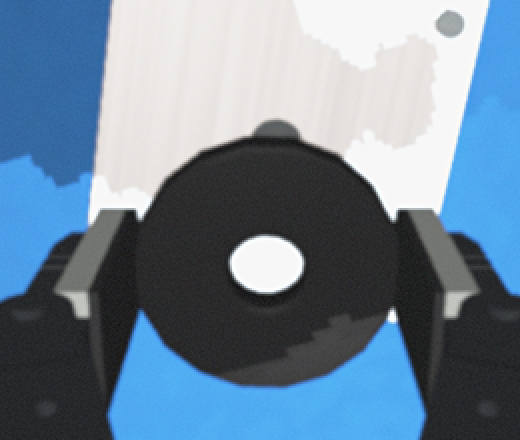

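The disc is level in the pads, with its hole at full-frame (313.5,315), about 2 mm short of the stud at (317,284). I correct and lower with force checks.

```bash
python3 -m pendant '[[[0.002,0.0012,0,0,0,0,0.035],[0,0,-0.01,0,0,0,0.035],[0,0,-0.005,0,0,0,0.035],[0,0,-0.004,0,0,0,0.035],[0,0,0,0,0,0,0.035],[0,0,0,0,0,0,0.035]]]'
python3 - <<'E'
from h import *
im=r.get_image('wrist'); s=r.state(); cv2.imwrite('pics/w10.png',im['frame'][240:400,200:430].repeat(2,0).repeat(2,1))
x=s['tool_pos'];print(x,s['wrist_force'],w2pix(im,[[.5254,.1473,.056],[*x[:2],x[2]+.01]]).round(1).tolist())
E
```

```text
time_s: 18.3
tool_pos: [0.5261, 0.1471, 0.0528]
tool_rot: [[-0.001, 0.96, -0.281], [-0.0, -0.281, -0.96], [-1.0, -0.001, 0.001]]
wrist_force: [-0.1, 0.2, 0.1]
width: 0.0496
[0.5264334  0.14715437 0.05315244] [-1.10541408 -0.30043524 -1.13934975] [[309.8, 305.4], [312.5, 313.3]]
```

View pics/w10.png

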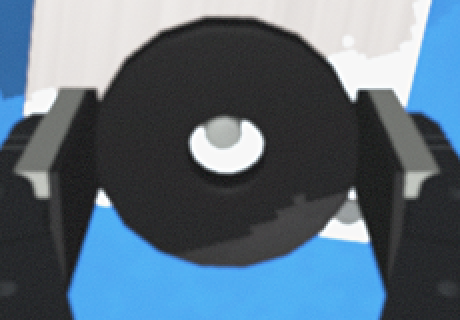

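The stud tip is visible in the disc's hole at full-frame (311.5,306), about 1 mm off centre towards +y. I nudge and lower.

```bash
python3 -m pendant '[[[-0.0005,0.0012,0,0,0,0,0.035],[0,0,-0.005,0,0,0,0.035],[0,0,-0.01,0,0,0,0.035],[0,0,-0.01,0,0,0,0.035],[0,0,-0.01,0,0,0,0.035],[0,0,-0.005,0,0,0,0.035],[0,0,0,0,0,0,0.035],[0,0,0,0,0,0,0.035]]]'
python3 -m pendant '[[[0,0,-0.004,0,0,0,0.035],[0,0,-0.002,0,0,0,0.035],[0,0,0,0,0,0,0.035],[0,0,0,0,0,0,0.035]]]'
```

```text
time_s: 19.02
tool_pos: [0.5255, 0.1483, 0.0125]
tool_rot: [[-0.002, 0.96, -0.281], [-0.0, -0.281, -0.96], [-1.0, -0.001, 0.001]]
wrist_force: [0.3, -0.4, -0.7]
width: 0.0495
time_s: 19.35
tool_pos: [0.5262, 0.1485, 0.0074]
tool_rot: [[0.0, 0.96, -0.281], [0.0, -0.281, -0.96], [-1.0, 0.0, -0.0]]
wrist_force: [0.2, -0.2, 0.2]
width: 0.0494
```

```bash
python3 -m pendant '[[[0,0,-0.002,0,0,0,0.035],[0,0,-0.001,0,0,0,0.035],[0,0,0,0,0,0,0.035],[0,0,0,0,0,0,0.035]]]'
python3 -m pendant '[[[0,0,0,0,0,0,0.062],[0,0,0,0,0,0,0.062],[0,0,0,0,0,0,0.062],[0,0,0.02,0,0,0,0.062],[0,0,0.04,0,0,0,0.062],[0,0,0.04,0,0,0,0.062],[0,0,0.04,0,0,0,0.062]]]'
python3 -m pendant '[[[-0.0066,-0.039,0,0,0,0,0.08],[-0.0066,-0.039,0,0,0,0,0.08],[-0.0066,-0.039,0,0,0,0,0.08],[-0.0066,-0.039,0,0,0,0,0.08],[-0.0066,-0.039,0,0,0,0,0.08],[-0.0066,-0.039,0,0,0,0,0.08]]]'
python3 -m pendant '[[[-0.0066,-0.039,0,0,0,0,0.08],[-0.0066,-0.039,0,0,0,0,0.08],[-0.0066,-0.039,0,0,0,0,0.08],[-0.0066,-0.039,0,0,0,0,0.08],[-0.0066,-0.039,0,0,0,0,0.08],[-0.0066,-0.039,0,0,0,0,0.08],[0,0,0,0,0,0,0.08],[0,0,0,0,0,0,0.08]]]'
python3 - <<'E'
from h import *
t=r.get_image('top'); T=cv2.resize(t['frame'][205:265,194:254],None,fx=5,fy=5,interpolation=cv2.INTER_CUBIC)
im=r.get_image('wrist'); s=r.state()
cv2.imwrite('pics/w11.png',np.hstack([im['frame'][100:400,120:520],T]))
P=world(t); q=w2pix(t,[[.5254+dx,.1473+dy,.014] for dx,dy in((.017,0),(-.017,0),(0,.017),(0,-.017))]).round().astype(int); print('disc z',[np.nanmedian(P[v-1:v+2,u-1:u+2,2]).round(4) for u,v in q])
print(s['tool_pos'],w2pix(im,[[.447,-.319,.028]]))
E
```

```text
time_s: 19.68
tool_pos: [0.5263, 0.1485, 0.0044]
tool_rot: [[0.0, 0.96, -0.281], [0.0, -0.281, -0.96], [-1.0, 0.0, -0.0]]
wrist_force: [-0.7, 0.3, -0.6]
width: 0.0493
time_s: 20.27
tool_pos: [0.5252, 0.1482, 0.1454]
tool_rot: [[-0.002, 0.96, -0.281], [-0.0, -0.281, -0.96], [-1.0, -0.001, 0.001]]
wrist_force: [1.3, 0.8, -0.3]
width: 0.0617
time_s: 20.77
tool_pos: [0.4858, -0.0872, 0.1445]
tool_rot: [[0.0, 0.96, -0.281], [-0.0, -0.281, -0.96], [-1.0, 0.0, -0.0]]
wrist_force: [1.1, -0.1, 0.4]
width: 0.0797
time_s: 21.43
tool_pos: [0.4463, -0.3215, 0.1441]
tool_rot: [[0.0, 0.959, -0.285], [0.0, -0.285, -0.959], [-1.0, 0.0, -0.0]]
wrist_force: [0.3, 0.4, 0.8]
width: 0.0803
disc z [np.float64(0.014), np.float64(0.0148), np.float64(0.0151), np.float64(0.0153)]
[ 0.44649524 -0.31881872  0.14402379] [[312.55762538 229.4767044 ]]
```

View pics/w11.png

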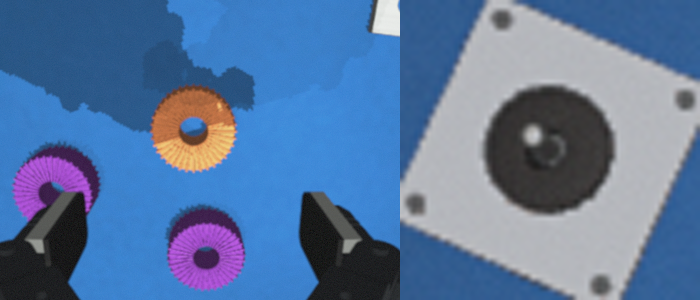

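The disc is flat on the large plate, its surface reading 14–15 mm all round, with the stud through it. The copper transformer is at wrist full-frame (314,228). The purple rings, at (175,290) and (325,355), are clear of the fingers. I grip it firmly and lift.

```bash
python3 -m pendant '[[[0.0005,0,-0.035,0,0,0,0.08],[0,0,-0.035,0,0,0,0.08],[0,0,-0.03,0,0,0,0.08],[0,0,-0.02,0,0,0,0.08],[0,0,-0.015,0,0,0,0.08],[0,0,-0.005,0,0,0,0.08],[0,0,0,0,0,0,0.08],[0,0,0,0,0,0,0.08]]]'
python3 -m pendant '[[[0,0,-0.002,0,0,0,0.08],[0,0,-0.001,0,0,0,0.08],[0,0,0,0,0,0,0.04],[0,0,0,0,0,0,0.04],[0,0,0,0,0,0,0.04],[0,0,0,0,0,0,0.04],[0,0,0,0,0,0,0.04],[0,0,0,0,0,0,0.04]]]' 80
python3 -m pendant '[[[0,0,0.005,0,0,0,0.04],[0,0,0.015,0,0,0,0.04],[0,0,0.03,0,0,0,0.04],[0,0,0.03,0,0,0,0.04],[0,0,0.03,0,0,0,0.04],[0,0,0.01,0,0,0,0.04],[0,0,0,0,0,0,0.04],[0,0,0,0,0,0,0.04]]]'
```

```text
time_s: 22.2
tool_pos: [0.448, -0.3187, 0.0049]
tool_rot: [[0.0, 0.96, -0.28], [-0.0, -0.28, -0.96], [-1.0, 0.0, -0.0]]
wrist_force: [0.1, -0.0, 0.7]
width: 0.0799
time_s: 22.87
tool_pos: [0.4477, -0.3199, 0.0025]
tool_rot: [[0.001, 0.96, -0.281], [-0.001, -0.281, -0.96], [-1.0, 0.001, 0.0]]
wrist_force: [-2.0, 0.8, 6.2]
width: 0.0569
time_s: 23.53
tool_pos: [0.4472, -0.3195, 0.1207]
tool_rot: [[-0.0, 0.96, -0.281], [0.0, -0.281, -0.96], [-1.0, -0.0, -0.0]]
wrist_force: [0.4, 0.5, -3.9]
width: 0.0567
```

The transformer is held, with the wrist reading its weight of about 4 N. I carry it to the large stud.

```bash
python3 -m pendant '[[[0.0033,0.0195,0,0,0,0,0.04],[0.0065,0.0389,0,0,0,0,0.04],[0.0065,0.0389,0,0,0,0,0.04],[0.0065,0.0389,0,0,0,0,0.04],[0.0065,0.0389,0,0,0,0,0.04],[0.0065,0.0389,0,0,0,0,0.04],[0.0065,0.0389,0,0,0,0,0.04]]]'
python3 -m pendant '[[[0.0065,0.0389,0,0,0,0,0.04],[0.0065,0.0389,0,0,0,0,0.04],[0.0065,0.0389,0,0,0,0,0.04],[0.0065,0.0389,0,0,0,0,0.04],[0.0065,0.0389,0,0,0,0,0.04],[0.005,0.03,0,0,0,0,0.04],[0.0015,0.01,0,0,0,0,0.04],[0,0,0,0,0,0,0.04]]]'
python3 -m pendant '[[[0,0,0,0,0,0,0.04],[0,0,-0.02,0,0,0,0.04],[0,0,-0.02,0,0,0,0.04],[0,0,-0.01,0,0,0,0.04],[0,0,0,0,0,0,0.04],[0,0,0,0,0,0,0.04]]]'
python3 - <<'E'
from h import *
im=r.get_image('wrist'); s=r.state(); cv2.imwrite('pics/w12.png',im['frame'][180:430,160:460].repeat(2,0).repeat(2,1))
x=s['tool_pos'];print(x,s['wrist_force'],w2pix(im,[[.5258,.1475,.056],[*x[:2],x[2]+.026],[*x[:2],x[2]-.002]]).round(1).tolist())
E
```

```text
time_s: 24.12
tool_pos: [0.4874, -0.0646, 0.1186]
tool_rot: [[-0.005, 0.96, -0.282], [0.001, -0.282, -0.96], [-1.0, -0.005, 0.001]]
wrist_force: [0.9, -0.0, -3.4]
width: 0.057
time_s: 24.78
tool_pos: [0.5275, 0.1702, 0.1185]
tool_rot: [[-0.004, 0.961, -0.277], [-0.0, -0.277, -0.961], [-1.0, -0.003, 0.001]]
wrist_force: [0.4, -0.4, -3.5]
width: 0.0567
time_s: 25.28
tool_pos: [0.5275, 0.1664, 0.0705]
tool_rot: [[-0.003, 0.959, -0.283], [-0.001, -0.283, -0.959], [-1.0, -0.002, 0.002]]
wrist_force: [0.3, 0.4, -3.2]
width: 0.0567
[0.52863409 0.16692712 0.07142588] [-0.09522368 -0.07438806 -2.83212478] [[320.1, 326.3], [314.3, 334.0], [314.1, 299.0]]
```

View pics/w12.png

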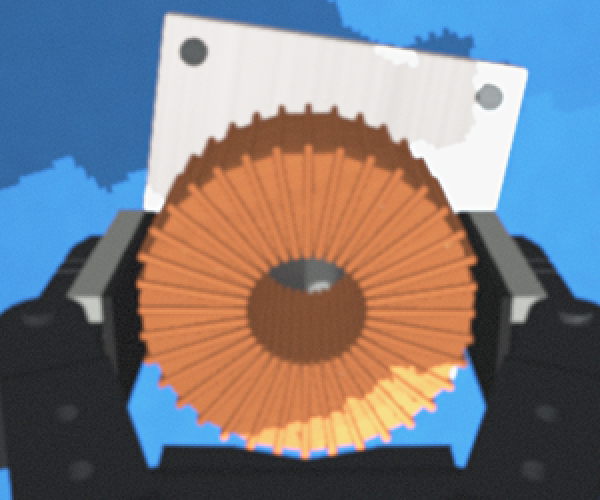

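I overshot in y, so the stud tip shows at full-frame (320,324) through the hole centred at (313.5,335), about 19 mm off in y. The base is still 13 mm above the stud, so I shift back. I've used 15 views, so from here I verify by numbers and keep the last one for the end.

```bash
python3 -m pendant '[[[-0.0025,-0.0185,0,0,0,0,0.04],[0,0,0,0,0,0,0.04],[0,0,0,0,0,0,0.04]]]'
python3 - <<'E'
from h import *
im=r.get_image('wrist'); s=r.state(); x=s['tool_pos']; print(x,w2pix(im,[[.5256,.1475,.056]]))
# side view check of ring centre: copper mask
sd=r.get_image('top'); P=world(sd); b,g,rr=[sd['frame'][...,i].astype(int) for i in range(3)]
m=(rr>b+25)&(P[...,2]>.08)&(P[...,2]<.11)&(abs(P[...,0]-.526)<.05)&(abs(P[...,1]-.148)<.05); print(m.sum(),P[m].mean(0) if m.any() else '')
E
```

```text
time_s: 25.58
tool_pos: [0.5268, 0.1488, 0.0725]
tool_rot: [[0.002, 0.959, -0.283], [0.001, -0.283, -0.959], [-1.0, 0.001, -0.001]]
wrist_force: [0.1, -0.2, -3.9]
width: 0.0568
[0.52707677 0.14929465 0.07242653] [[309.85038535 289.62807051]]
204 [0.51604404 0.13122677 0.0964811 ]
```

```bash
python3 -m pendant '[[[-0.001,-0.0015,-0.01,0,0,0,0.04],[0,0,-0.008,0,0,0,0.04],[0,0,-0.004,0,0,0,0.04],[0,0,0,0,0,0,0.04],[0,0,0,0,0,0,0.04]]]'
python3 -m pendant '[[[0,0,-0.008,0,0,0,0.04],[0,0,-0.008,0,0,0,0.04],[0,0,-0.008,0,0,0,0.04],[0,0,-0.005,0,0,0,0.04],[0,0,0,0,0,0,0.04],[0,0,0,0,0,0,0.04]]]'
python3 -m pendant '[[[0,0,-0.002,0,0,0,0.04],[0,0,-0.001,0,0,0,0.04],[0,0,0,0,0,0,0.04],[0,0,0,0,0,0,0.04]]]'
```

```text
time_s: 26.1
tool_pos: [0.5249, 0.148, 0.049]
tool_rot: [[-0.001, 0.96, -0.281], [-0.0, -0.281, -0.96], [-1.0, -0.001, 0.0]]
wrist_force: [-0.8, 1.2, -3.4]
width: 0.0567
time_s: 26.6
tool_pos: [0.5246, 0.1477, 0.0196]
tool_rot: [[-0.001, 0.96, -0.281], [-0.0, -0.281, -0.96], [-1.0, -0.001, 0.001]]
wrist_force: [0.3, 0.2, -3.9]
width: 0.0569
time_s: 26.93
tool_pos: [0.5253, 0.1479, 0.0175]
tool_rot: [[0.0, 0.96, -0.281], [0.0, -0.281, -0.96], [-1.0, 0.0, -0.0]]
wrist_force: [0.9, 0.4, -3.6]
width: 0.0567
```

Still carrying the full weight. I creep down in 0.5 mm steps until it is borne.

```bash
python3 -m pendant '[[[0,0,-0.001,0,0,0,0.04],[0,0,0,0,0,0,0.04],[0,0,0,0,0,0,0.04]]]' | grep -E 'pos|force'
python3 -m pendant '[[[0,0,-0.0005,0,0,0,0.04],[0,0,0,0,0,0,0.04],[0,0,0,0,0,0,0.04]]]' | grep -E 'pos|force'
python3 -m pendant '[[[0,0,-0.0005,0,0,0,0.04],[0,0,0,0,0,0,0.04],[0,0,0,0,0,0,0.04]]]' | grep -E 'pos|force'
```

```text
tool_pos: [0.5255, 0.148, 0.0166]
wrist_force: [-0.3, -0.4, -1.4]
tool_pos: [0.5256, 0.148, 0.0165]
wrist_force: [-1.3, -0.3, 6.0]
tool_pos: [0.5256, 0.148, 0.0165]
wrist_force: [-2.3, -0.0, 9.8]
```

The transformer is borne by the disc, so I release and head for the clamp plate.

```bash
python3 -m pendant '[[[0,0,0.0005,0,0,0,0.075],[0,0,0,0,0,0,0.075],[0,0,0,0,0,0,0.075],[0,0,0,0,0,0,0.075],[0,0,0.02,0,0,0,0.075],[0,0,0.04,0,0,0,0.075],[0,0,0.04,0,0,0,0.075],[0,0,0.03,0,0,0,0.075]]]' 40
python3 -m pendant '[[[0.0083,-0.0388,0,0,0,-0.05,0.06],[0.0083,-0.0388,0,0,0,-0.048,0.06],[0.0083,-0.0388,0,0,0,0,0.06],[0.0083,-0.0388,0,0,0,0,0.06],[0.0083,-0.0388,0,0,0,0,0.06],[0.0083,-0.0388,0,0,0,0,0.06]]]'
python3 -m pendant '[[[0.0083,-0.0388,0,0,0,0,0.06],[0.0083,-0.0388,0,0,0,0,0.06],[0.0083,-0.0388,0,0,0,0,0.06],[0.0083,-0.0388,0,0,0,0,0.06],[0.0083,-0.0388,0,0,0,0,0.06],[0,0,0,0,0,0,0.06],[0,0,0,0,0,0,0.06]]]'
python3 - <<'E'
from h import *
im=r.get_image('wrist'); s=r.state(); x=s['tool_pos']; p=w2pix(im,[[.6165,-.2784,.008]])[0]; print(x,p)
c,S=comp(im['frame'],*p); print(S)
for z in(.008,.004):
  w=(pix2w(im,c,z)*1000).astype(np.float32); print(cv2.minAreaRect(w))
t=r.get_image('top'); P=world(t); 
q=w2pix(t,[[.5256+.02*np.cos(a),.1478+.02*np.sin(a),.042] for a in np.arange(0,6.28,.785)]).round().astype(int)
print('transf z',[float(np.nanmedian(P[v-1:v+2,u-1:u+2,2]).round(4)) for u,v in q])
b,g,rr=[t['frame'][...,i].astype(int) for i in range(3)]; m=(rr>b+25)&(P[...,2]>.025)&(P[...,2]<.055)&(abs(P[...,0]-.526)<.05)&(abs(P[...,1]-.148)<.05)
print(m.sum(),cv2.minAreaRect((P[m][:,:2]*1000).astype(np.float32)))
E
```

```text
time_s: 28.35
tool_pos: [0.5257, 0.148, 0.1483]
tool_rot: [[0.002, 0.96, -0.281], [0.0, -0.281, -0.96], [-1.0, 0.001, -0.001]]
wrist_force: [0.7, 0.5, 1.2]
width: 0.0748
time_s: 28.85
tool_pos: [0.575, -0.0868, 0.1457]
tool_rot: [[0.0, 0.928, -0.374], [0.0, -0.374, -0.928], [-1.0, -0.0, -0.0]]
wrist_force: [0.6, 0.4, 0.5]
width: 0.0599
time_s: 29.43
tool_pos: [0.6164, -0.2813, 0.1447]
tool_rot: [[-0.0, 0.926, -0.377], [0.0, -0.377, -0.926], [-1.0, -0.001, -0.0]]
wrist_force: [0.9, 1.1, 0.1]
width: 0.0603
[ 0.61603986 -0.27953962  0.14489026] [310.59926733 220.29326351]
[ 280  190   62   62 3581]
((616.2461547851562, -278.9639892578125), (46.185611724853516, 45.75502014160156), 67.84497833251953)
((615.8873901367188, -279.7998962402344), (46.84661102294922, 46.40989685058594), 67.844970703125)
transf z [0.0419, 0.0415, 0.0417, 0.0429, 0.0405, 0.0413, 0.0434, 0.0427]
652 ((525.4475708007812, 147.39956665039062), (58.048377990722656, 57.04368591308594), 12.403875350952148)
```

The transformer lies flat, with its top at 41–43 mm all round and its centre at (525.4,147.4), as seated. The clamp plate is at (616,−279) with its sides at 67.8°, which matches the jaws. I descend and grip.

```bash
python3 -m pendant '[[[0,0.0005,-0.035,0,0,0,0.06],[0,0,-0.035,0,0,0,0.06],[0,0,-0.035,0,0,0,0.06],[0,0,-0.025,0,0,0,0.06],[0,0,-0.007,0,0,0,0.06],[0,0,-0.004,0,0,0,0.06],[0,0,0,0,0,0,0.06]]]'
python3 -m pendant '[[[0,0,-0.003,0,0,0,0.06],[0,0,-0.002,0,0,0,0.06],[0,0,-0.001,0,0,0,0.06],[0,0,0,0,0,0,0.06],[0,0,0,0,0,0,0.06]]]'
python3 -m pendant '[[[0,0,0,0,0,0,0.025],[0,0,0,0,0,0,0.025],[0,0,0,0,0,0,0.025],[0,0,0,0,0,0,0.025],[0,0,0,0,0,0,0.025],[0,0,0,0,0,0,0.025]]]' 50
python3 -m pendant '[[[0,0,0.02,0,0,0,0.025],[0,0,0.03,0,0,0,0.025],[0,0,0.03,0,0,0,0.025],[0,0,0.025,0,0,0,0.025],[0,0,0,0,0,0,0.025],[0,0,0,0,0,0,0.025]]]'
```

```text
time_s: 30.12
tool_pos: [0.6167, -0.2774, 0.0051]
tool_rot: [[-0.0, 0.928, -0.372], [0.0, -0.372, -0.928], [-1.0, -0.0, -0.0]]
wrist_force: [-0.9, 0.1, -0.3]
width: 0.06
time_s: 30.53
tool_pos: [0.6169, -0.2787, -0.0004]
tool_rot: [[0.001, 0.927, -0.374], [-0.0, -0.374, -0.927], [-1.0, 0.001, 0.0]]
wrist_force: [-0.1, -0.1, 0.5]
width: 0.0597
time_s: 31.03
tool_pos: [0.617, -0.2788, -0.0004]
tool_rot: [[0.001, 0.928, -0.374], [-0.001, -0.374, -0.928], [-1.0, 0.001, 0.0]]
wrist_force: [0.0, 0.9, 5.8]
width: 0.0422
time_s: 31.53
tool_pos: [0.6176, -0.2789, 0.1052]
tool_rot: [[0.003, 0.928, -0.374], [-0.001, -0.374, -0.928], [-1.0, 0.003, 0.0]]
wrist_force: [-1.0, -0.2, -1.7]
width: 0.0424
```

The clamp plate is held. While it is still over the mat I measure its hole in the hand, then carry it over.

```bash
cat > hole.py <<'E'
from h import *
im=r.get_image('wrist'); s=r.state(); x=s['tool_pos']; fr=im['frame']; p=w2pix(im,[[*x[:2],x[2]+.0085]])[0]
m=(1-mask(fr)); n,L,S,C=cv2.connectedComponentsWithStats(m)
i=min((i for i in range(1,n) if 60<S[i,4]<3000),key=lambda i:np.hypot(*(C[i]-p)))
print('tcp',x,'exp',p,'hole',C[i],S[i])
bx,by,bw,bh,_=S[i]; print('hole box centre',bx+bw/2-.5,by+bh/2-.5)
E
python3 hole.py
python3 -m pendant '[[[-0.0083,0.0388,0,0,0,0,0.025],[-0.0083,0.0388,0,0,0,0,0.025],[-0.0083,0.0388,0,0,0,0,0.025],[-0.0083,0.0388,0,0,0,0,0.025],[-0.0083,0.0388,0,0,0,0,0.025],[-0.0083,0.0388,0,0,0,0,0.025]]]'
python3 -m pendant '[[[-0.0083,0.0388,0,0,0,0,0.025],[-0.0083,0.0388,0,0,0,0,0.025],[-0.0083,0.0388,0,0,0,0,0.025],[-0.0083,0.0388,0,0,0,0,0.025],[-0.0083,0.0388,0,0,0,0,0.025],[0,0,0,0,0,0,0.025],[0,0,0,0,0,0,0.025],[0,0,0,0,0,0,0.025]]]'
python3 -c "
from h import *
s=r.state();print(s['tool_pos'],s['wrist_force'])"
```

```text
tcp [ 0.61628891 -0.27832978  0.1034475 ] exp [308.05179992 309.30024584] hole [312.92412747 308.02731411] [296 296  35  25 659]
hole box centre 313.0 308.0
time_s: 32.08
tool_pos: [0.5641, -0.0439, 0.1015]
tool_rot: [[-0.004, 0.927, -0.374], [0.001, -0.374, -0.927], [-1.0, -0.004, 0.001]]
wrist_force: [0.2, -1.0, -0.4]
width: 0.042
time_s: 32.75
tool_pos: [0.5238, 0.148, 0.1022]
tool_rot: [[-0.003, 0.928, -0.373], [-0.002, -0.373, -0.928], [-1.0, -0.002, 0.003]]
wrist_force: [0.1, 0.3, -0.4]
width: 0.0419
[0.52383046 0.14799943 0.10219569] [ 0.11900555  0.32872662 -0.39122252]
```

```bash
python3 -m pendant '[[[0.002,0.0005,-0.02,0,0,0,0.025],[0,0,-0.015,0,0,0,0.025],[0,0,-0.005,0,0,0,0.025],[0,0,0,0,0,0,0.025],[0,0,0,0,0,0,0.025],[0,0,0,0,0,0,0.025]]]'
python3 - <<'E'
from h import *
for i in range(3):
    im=r.get_image('wrist'); s=r.state(); x=s['tool_pos']; print(x,w2pix(im,[[.5255,.1474,.056],x]).round(1).tolist(),s['wrist_force'].round(1))
fr=im['frame']; g=cv2.cvtColor(fr,cv2.COLOR_BGR2GRAY); hs=cv2.cvtColor(fr,cv2.COLOR_BGR2HSV)
for v in range(286,336,3): print(v,' '.join(f'{g[v,u]:3d}' for u in range(288,342,3)))
E
```

```text
time_s: 33.25
tool_pos: [0.5279, 0.1483, 0.0644]
tool_rot: [[0.001, 0.927, -0.375], [0.0, -0.375, -0.927], [-1.0, 0.001, -0.001]]
wrist_force: [0.4, 0.1, -0.5]
width: 0.0423
[0.52800434 0.14848946 0.06460432] [[307.4, 297.4], [311.9, 301.7]] [ 1.  -0.2 -1. ]
[0.52802792 0.14869097 0.06469059] [[307.2, 297.8], [311.6, 301.8]] [-0.   0.5 -0.5]
[0.52795366 0.14882783 0.06466262] [[307.3, 298.1], [311.5, 301.9]] [ 0.4 -0.5 -0.1]
286 180 177 182 180 181 182 181 180 179 181 181 181 180 182 180 182 181 182
289 178 178 179 178 182 180 180 179 180 179 181 181 182 182 181 179 179 180
292 178 179 178 179 178 178 180 180 179 180 179 179 178 179 178 180 181 180
295 183 182 179 182 180 178 164 162 153 156 153 174 181 183 182 181 182 180
298 180 180 179 182 166 161 177 180 175 170 101 103 144 176 181 184 182 181
301 185 185 184 163 135 178 176 176 172 169 103  94 125 151 178 187 186 186
304 185 183 173 135 114 159 174 172 171 151 116 130 135 143 157 184 185 182
307 175 178 147 139 132 149 155 156 151 147 144 130 146 137 134 169 179 179
310 177 178 137 128 134 139 141 134 139 145 137 145 132 145 115 158 179 179
313 180 177 137 100 139 133 146 136 142 144 139 144 137 135 102 157 181 181
316 178 176 147  94 111 139 143 146 139 140 140 154 136 102 110 162 178 180
319 180 178 156 112  98 104 124 142 141 143 136 121 103 100 146 171 181 179
322 179 179 173 153 106  98 102 107 110 109 106 105 100 128 164 179 179 182
325 181 180 180 170 157 118 104 106 110 106 107 107 141 166 176 183 182 183
328 181 182 180 180 174 164 149 132 126 131 143 160 170 178 182 182 183 181
331 181 179 178 178 179 177 171 167 167 167 167 174 179 179 180 181 180 179
334 174 173 174 174 173 175 175 174 176 176 176 173 175 177 176 176 177 176
```

The pixel grid shows the plate's hole centred at (312.5,311.5) and the stud tip at about (309,299). That puts the stud 1.5 mm left of and 2.3 mm below the hole axis, which agrees with the pose numbers. I correct and remeasure.

```bash
python3 -m pendant '[[[-0.0023,-0.0014,0,0,0,0,0.025],[0,0,0,0,0,0,0.025],[0,0,-0.004,0,0,0,0.025],[0,0,0,0,0,0,0.025],[0,0,0,0,0,0,0.025]]]'
python3 - <<'E'
from h import *
for i in range(2):
    im=r.get_image('wrist'); s=r.state(); x=s['tool_pos']; print(x,w2pix(im,[[.5255,.1474,.056],[*x[:2],.056],[*x[:2],x[2]+.0085]]).round(1).tolist(),s['wrist_force'].round(1))
g=cv2.cvtColor(im['frame'],cv2.COLOR_BGR2GRAY)
for v in range(289,332,3): print(v,' '.join(f'{g[v,u]:3d}' for u in range(288,342,3)))
E
```

```text
time_s: 33.82
tool_pos: [0.5245, 0.1474, 0.0595]
tool_rot: [[-0.001, 0.928, -0.374], [-0.0, -0.374, -0.928], [-1.0, -0.001, 0.0]]
wrist_force: [-1.1, 0.0, -1.2]
width: 0.042
[0.5247282  0.14746798 0.05962415] [[314.0, 297.8], [312.2, 298.3], [312.2, 311.5]] [ 0.  -0.5 -0.7]
[0.52481043 0.1475161  0.05970711] [[313.7, 297.9], [312.0, 298.2], [312.0, 311.5]] [-0.4 -0.5 -1.6]
289 177 178 176 177 176 177 179 180 177 179 178 179 178 180 180 179 180 177
292 178 176 178 178 178 178 177 178 177 177 179 178 176 177 178 179 178 178
295 177 179 179 179 177 175 164 157 154 159 158 173 179 182 180 181 177 180
298 179 179 180 179 165 120 130 177 180 175 169 161 153 174 180 181 182 179
301 184 185 182 162 122  87 118 173 176 175 172 169 117 139 177 182 185 184
304 181 181 168 140 148 122 109 158 173 173 170 156 116 134 155 183 182 182
307 175 176 146 140 135 143 131 139 151 156 147 145 139 133 137 167 177 176
310 177 175 135 123 136 142 135 138 142 146 138 143 137 141 112 159 178 176
313 179 173 135  99 141 136 143 138 139 136 141 138 138 132 103 156 181 181
316 175 175 141  94 108 136 144 140 143 138 141 142 128 101 110 159 176 178
319 180 178 156 113  95 102 123 131 139 143 137 117  99  98 143 170 178 177
322 178 178 170 150 105 101 100 104 106 106 104 107 103 124 161 177 180 180
325 180 179 179 167 153 117 104 106 106 106 105 105 139 165 177 180 182 182
328 180 180 180 179 168 163 150 132 125 129 140 156 167 176 181 180 180 180
331 177 177 177 178 178 175 169 166 165 167 168 172 178 177 178 179 177 178
```

The stud is now within about 0.7 mm of the hole axis, so I lower.

```bash
python3 -m pendant '[[[0.0006,0,-0.003,0,0,0,0.025],[0,0,-0.003,0,0,0,0.025],[0,0,-0.003,0,0,0,0.025],[0,0,0,0,0,0,0.025],[0,0,0,0,0,0,0.025]]]' | grep -E 'pos|force'
python3 -m pendant '[[[0,0,-0.004,0,0,0,0.025],[0,0,-0.003,0,0,0,0.025],[0,0,0,0,0,0,0.025],[0,0,0,0,0,0,0.025]]]' | grep -E 'pos|force'
python3 -m pendant '[[[0,0,-0.001,0,0,0,0.025],[0,0,0,0,0,0,0.025],[0,0,0,0,0,0,0.025]]]' | grep -E 'pos|force'
python3 -m pendant '[[[0,0,-0.0008,0,0,0,0.025],[0,0,0,0,0,0,0.025],[0,0,0,0,0,0,0.025]]]' | grep -E 'pos|force'
```

```text
tool_pos: [0.5251, 0.1474, 0.0504]
wrist_force: [0.2, 0.5, -0.2]
tool_pos: [0.5252, 0.1474, 0.0435]
wrist_force: [-1.3, 0.5, -0.9]
tool_pos: [0.5255, 0.1475, 0.0429]
wrist_force: [-0.5, 0.4, -0.9]
tool_pos: [0.5255, 0.1475, 0.042]
wrist_force: [0.8, -0.7, -1.3]
```

```bash
python3 -m pendant '[[[0,0,-0.0006,0,0,0,0.025],[0,0,0,0,0,0,0.025],[0,0,0,0,0,0,0.025]]]' | grep -E 'pos|force'
python3 -m pendant '[[[0,0,0,0,0,0,0.06],[0,0,0,0,0,0,0.06],[0,0,0,0,0,0,0.06],[0,0,0,0,0,0,0.06],[0,0,0.02,0,0,0,0.06],[0,0,0.04,0,0,0,0.06],[0,0,0.04,0,0,0,0.06],[0,0,0.03,0,0,0,0.06]]]'
python3 -m pendant '[[[-0.005,0.035,0,0,0,0,0.06],[-0.005,0.035,0,0,0,0,0.06],[-0.005,0.035,0,0,0,0,0.06],[-0.005,0.035,0,0,0,0,0.06],[-0.005,0.035,0,0,0,0,0.06],[-0.005,0.035,0,0,0,0,0.06],[0,0,0,0,0,0,0.06],[0,0,0,0,0,0,0.06]]]'
python3 - <<'E'
from h import *
t=r.get_image('top'); sd=r.get_image('side'); z=lambda a,s:cv2.resize(a,(s,s),interpolation=cv2.INTER_CUBIC)
def crop(im,X,h):
    u,v=w2pix(im,[X])[0].round().astype(int); return z(im['frame'][v-h:v+h,u-h:u+h],300)
cv2.imwrite('pics/end.png',np.vstack([np.hstack([crop(t,[.5255,.1474,.03],32),crop(sd,[.5255,.1474,.03],40)]),np.hstack([crop(t,[.471,-.1236,.02],32),crop(sd,[.471,-.1236,.02],35)])]))
P=world(t)
def zs(c,rad,h): 
    q=w2pix(t,[[c[0]+rad*np.cos(a),c[1]+rad*np.sin(a),h] for a in np.arange(0,6.28,.785)]).round().astype(int); return [float(np.nanmedian(P[v-1:v+2,u-1:u+2,2]).round(4)) for u,v in q]
print('clamp',zs((.5255,.1474),.014,.05)); print('transf',zs((.5255,.1474),.0265,.042)); print('collar',zs((.471,-.1236),.0085,.036)); print('choke',zs((.471,-.1236),.0145,.022))
for k,u,v in(('capa',229,173),('capb',366,163)):
    Q=P[v-13:v+14,u-13:u+14].reshape(-1,3); T=Q[(Q[:,2]>.03)&(Q[:,2]<.06)]; print(k,cv2.minAreaRect((T[:,:2]*1000).astype(np.float32))[0])
print(r.state()['tool_pos'])
E
```

```text
tool_pos: [0.5256, 0.1475, 0.0416]
wrist_force: [-0.5, -0.2, 1.5]
time_s: 36.08
tool_pos: [0.526, 0.1476, 0.1742]
tool_rot: [[0.002, 0.928, -0.374], [0.001, -0.374, -0.928], [-1.0, 0.002, -0.001]]
wrist_force: [0.9, 0.3, -0.2]
width: 0.0598
time_s: 36.75
tool_pos: [0.4949, 0.3592, 0.171]
tool_rot: [[0.0, 0.929, -0.371], [-0.0, -0.371, -0.929], [-1.0, 0.0, 0.0]]
wrist_force: [-0.7, -1.1, 0.7]
width: 0.0598
clamp [0.0512, 0.0521, 0.0507, 0.0496, 0.051, 0.0509, 0.0516, 0.0524]
transf [0.0422, 0.0422, 0.0494, 0.0415, 0.0435, 0.0421, 0.041, 0.0421]
collar [0.0349, 0.0347, 0.0355, 0.0379, 0.0371, 0.0375, 0.036, 0.0373]
choke [0.0328, 0.0222, 0.0212, 0.0207, 0.0222, 0.0192, 0.0185, 0.0365]
capa (647.5682983398438, 132.02410888671875)
capb (661.0948486328125, -141.6190948486328)
[0.49520976 0.35684087 0.17110673]
```

View pics/end.png

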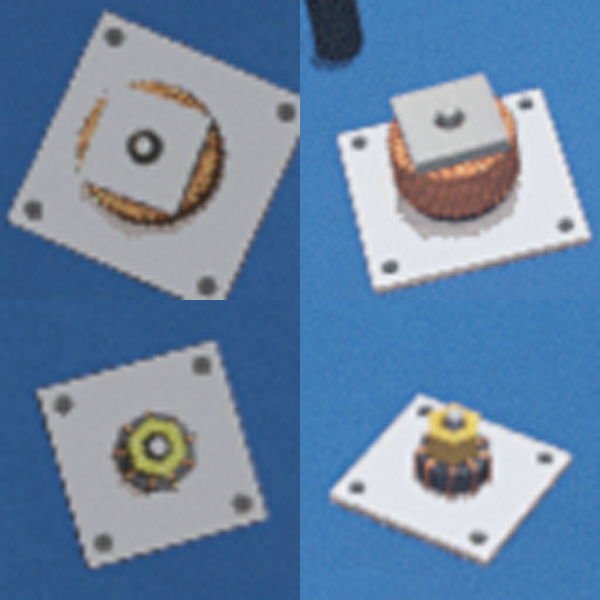

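Both stacks are complete and level, with the studs visible in the holes at end.png (145,147) and (158,446). The capacitors have not moved and the gripper is clear, so I hand in.

```bash
python3 -c "
from bench import r
print(r.close_job())"
```

```text
the job is handed in; nothing more can be done
None
```

The job is done and handed in at about 37 s on the robot's clock, against the 128 s limit. The large plate carries the disc, the copper transformer and the clamp plate; the small plate carries the choke and the collar. I lowered the transformer in small steps until the disc bore its weight, then released it. At release the arm was pressing down with about 10 N.

**Last checks:**

| Part | Top height measured (mm) | Top height expected (mm) |
|---|---|---|
| Clamp plate | 50–52 | 50 |
| Transformer | 41–43, apart from one point at 49 that probably fell on the clamp plate's corner | 42 |
| Collar | 35–38 | 36 |
| Choke | 18–22, apart from two readings at 33 and 37 that probably fell on the collar | 22 |

- **Disc:** it read 14–15 mm all round before the transformer covered it; 14 mm was expected.
- **Studs:** both show through the top holes in the final picture.
- **Capacitors:** both are within 1 mm of where they started.
- **Purple rings:** I never went to pick one up, but I did not measure them again at the end.

**Disagreements:** I overshot the large stud by about 19 mm in y while carrying the transformer. I corrected that while its base was still above the stud. The depth readings scatter by 2–3 mm, so the heights are no better than that. I viewed 16 pictures, which is the most allowed, and placed the clamp plate from pixel values instead of a picture.

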